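# Pulse the praline nut grinder by its bayonet lid

### The job

Fit the orange-handled bayonet lid onto the white nut grinder: lower its two lugs into the two slots of the collar until the lid is fully down, then turn it clockwise (seen from above) against the return spring until its handle points at the green pulse marks, half-way to the red lock marks, without ever letting it reach the lock click. Finish while still gripping the lid and holding it there, fully down at the green marks, since the grinder pulses only while held. Leave everything else on the bench where it is.

Things in the scene. Friction and masses are not known exactly. Their poses are not given: they have to be found in the camera images.
- lid: The loose lid, about 160 g, upright on the bench. Origin: centre of the plug's underside; x along the handle and through both lugs, z up. Plug radius 34 mm, 24 mm high (lowest 6 mm tapers to 30); lugs at +x and -x, 12 mm wide, out to radius 41, at height 5 to 12; black disc radius 46, height 24 to 30, yellow lines at the handle's ends. A half turn makes no difference.
- lid_grip (a point): Centre of the lid's orange handle bar: 60 mm long (x), 14 mm thick (y, grip it across this), 36 mm high, standing on the disc. 48 mm above the plug's underside, 18 mm above the disc. Axes as the lid's.
- grinder: White nut grinder, fixed, upright; origin at the centre of its underside on the bench, z up. 136 mm wide at the foot, 120 mm at the collar, rim 140 mm high. Entry slots at +x and -x, a white mark on the black collar beside each. Clockwise from above from the slots: green marks at 35 degrees, red lock marks at 70, on both sides.
- mouth (a point): Centre of the grinder's mouth at rim height, axes as the grinder's. Mouth radius 37 mm; slots at +x and -x reach to radius 45, about 20 mm wide. Rim flange 8 mm thick, the lugs turn in the groove below it. Lid fully down: its disc lies on the rim and lid_grip is 24 mm above this point (43 mm if the lugs rest on the rim beside the slots).
- half_mark: The two green marks on the collar: frame at the centre of the rim, z up, x through both green marks, 35 degrees clockwise of grinder x.
- drive_ring (a joint): Sprung ring in the collar, pushed by the lugs. 0 rad at rest, grows clockwise. The lugs meet it after about 0.11 rad of lid turn (from lugs centred in the slots), then it turns along: about 0.50 with the lid at the green marks. Lock click at 1.05, hard stop 1.2. Return torque 0.06 N m at rest, 0.11 at the green marks; let go, the lid springs back.
- tub_orange: Bystander: open clear tub of orange sweets, 130 x 160 x 80 mm, origin centre of the underside.
- tub_green: Bystander: open clear tub of green sweets, 130 x 160 x 80 mm, origin centre of the underside.
- tub_pink: Bystander: open clear tub of pink sweets, 130 x 160 x 80 mm, origin centre of the underside.
- choc_tree: Bystander: chocolate fir tree figure, 88 mm wide, 160 mm tall, origin centre of the underside.
- jar: Bystander: amber jar with a white cap, 72 mm wide, 120 mm tall, origin centre of the underside.
- plain_lid: Bystander: plain white lid with a round knob and no lugs, 80 mm wide, 28 mm tall, origin centre of the underside.
- spatula: Bystander: spatula lying flat, handle towards its own -x.
- cutter: Bystander: round steel cutter ring, 54 mm wide, 20 mm tall, origin centre of the underside.

How it is judged (in metres and radians):
On the way, in this order (a step that is already met when the one before it is completed fails the run):
1. the lid is fully down in the collar, lugs in the entry slots (z of lid_grip in the frame of grinder below 0.168 m and horizontal distance between lid_grip and grinder below 0.005 m and angle between the x axis of lid_grip and the x axis of half_mark, either way round above 0.25 rad and value of joint drive_ring below 0.25 rad), for 0.1 s.
2. the lid is turned clockwise to the green marks (z of lid_grip in the frame of grinder below 0.168 m and angle between the x axis of lid_grip and the x axis of half_mark, either way round below 0.15 rad and value of joint drive_ring above 0.3 rad), for 0.2 s.
At the end, for the whole second after the job is handed in: Held in the gripper (over 2 N) and still, the lid is fully down (handle centre below 168 mm, 4 mm spare; within 5 mm of the collar axis; upright within 0.1 rad), handle within 0.15 rad of the green marks, drive ring between 0.3 and 0.7 rad (all of step 2 and horizontal distance between lid_grip and grinder below 0.005 m and angle between lid_grip's own z axis and vertical below 0.1 rad and value of joint drive_ring below 0.7 rad and linear speed of lid below 0.02 m/s and contact force between the fingers and lid above 2 N); the arm keeps its last pose, push and grip.
It fails at once if the lid is turned as far as the lock click (drive ring past 1.05 rad) (value of joint drive_ring above 1.05 rad).
It fails at once if a bystander is moved more than 30 mm (distance of any of tub_orange, tub_green, tub_pink, choc_tree, jar, plain_lid, spatula, cutter from where it was at the start of the episode above 0.03 m).
It also fails if it takes over 48 s, if anything falls off the work surface, if the arm or the gripper's body presses on something with over 40 N, if the wrist force passes 120 N, or if a joint passes its speed limit or range.

### The arm

A 6-joint arm with a two-finger parallel gripper is mounted at the origin on the work surface. World frame = base frame: x ahead of the robot, y to its left, z up, the work surface at z = 0. Lengths are in mm, angles in rad, forces in N, time in s.
With the tool pointing down it reaches from about 275 to 750 mm from the base axis. Payload 10.2 kg.
Tool frame: the origin (TCP) lies at the very end of the fingers, on their centre line; the grasp point (between the pads) lies 19 mm behind it; y points along the fingers, x is the direction in which the jaws open and shut, and the axes are right-handed (so a half turn about y gives the same grasp; the last joint's range is limited). The gripper opens to 85 mm and grips with 20 to 120 N. Pads are 22 mm wide; open, the fingers measure 114 mm over their backs; the gripper's body (76 mm by 85 mm) begins 54 mm behind the grasp point. The pads swing forward as they close: fully open they stand 13 mm farther back than shut.
Start: joints at [-1.571, 0.313, 1.498, -0, 1.331, -0.223], TCP at [115.991, -512.032, 231.294] pointing down, gripper open.
Joint ranges: [-2.94, 2.94], [-0.97, 2.17], [0.19, 2.56], [-1.23, 4.37], [0.02, 3.11], [-2.88, 2.88]. Speed limits (rad/s): [2.39, 2.39, 3.01, 3.14, 3.14, 3.14].

### API

Orientations are given as [roll, pitch, yaw] about the fixed x, y, z axes, in that order (R = Rz(yaw) Ry(pitch) Rx(roll)).
In Python, from station import robot gives the robot as it stands.
- The arm moves only by the tool move_arm, never from a script. Its argument "plan" is a list of rows, each a list of 7 numbers: the shift along the tool's x, y, z in m, then the turn, a rotation vector about the tool's x, y, z in rad, then the gripper command: -1 is fully open, 1 is shut, values between are in proportion. In form: [[dx, dy, dz, ax, ay, az, jaw], ...]. A call has 1 to 12 rows; each row is the pose to reach, as a shift and turn from the pose commanded when the call began, along the tool's axes at that moment; what a row does not reach only later rows make up. A row lasts 1/10 s, in which the tool goes at most 50 mm and 8.59 degrees, less where a joint would pass 70% of its speed; a pose out of reach is approached as far as the arm can. A call with a gripper value outside its range is refused whole. The fingers move at their own pace and stop on an object; the grip force is fixed at half the most. Time passes only in rows, so rows that repeat a pose let the fingers close. It gives the time, the measured TCP pose, the force and the opening at its end, in the units of the state.
- robot.sense(): the state, without advancing time (a new reading comes with each control period).
- robot.get_image(name): name is "scene" or "top"; returns a dict with "pixels" (420x560x3 uint8, red, green, blue), "range_z" (420x560 float32, mm along the optical axis (not along the pixel's ray), 0 where there is no reading), "K" (3x3 intrinsics, pixels), "dist" ([k1, k2, p1, p2, k3] as OpenCV has them; the pictures are not rectified), "position" and "attitude" of the camera in the world. Camera axes: x right, y down, z forward; pixel columns grow to the right and rows downward; lengths in mm; the calibration is good to about 2 mm. A picture is of the moment at which its call begins.
- robot.close_job(): hands the job in, once; it reports no verdict.
The state is a dict: "time": time; "joint_positions": joint angles; "joint_vel": joint speeds; "tau": joint torques, N m; "eef_pos": TCP position; "tcp_rot": TCP orientation; "contact_force": force on the tool from outside, world axes, zero at the start; "torque": the same for the moment, N m; "width": finger opening in mm.
Only numpy, scipy, OpenCV 4.12 (cv2) and the standard library are available. Lean on these libraries where they do the work, as an engineer would, in place of code of your own. Each camera call takes 0.05 s, during which the arm holds its last target.

## Working session

There is one attempt and no reset: what is moved stays moved. The work goes in short steps, Python scripts to look and compute and a tool call to move; the robot and the scene stay as the last step left them, time stands still between calls to the robot, and variables do not carry over. Pictures are saved under pics/ and viewed, and the job is handed in when it is done.

Besides the shell and the picture viewer there is one more tool, called after "Call:" by a JSON object that holds its "api" and its "payload". move_arm: Moves the arm, as the interface text tells. Its arguments: {"type":"object","properties":{"plan":{"type":"array","items":{"type":"array","items":{"type":"number"}}}},"required":["plan"]}

```bash
mkdir -p pics; ls; python3 - <<'E'
from station import robot
import cv2, numpy as np
s=robot.sense(); print({k:np.round(v,3).tolist() for k,v in s.items()})
for n in("scene","top"):
    im=robot.get_image(n); np.savez(f"pics/{n}0.npz",**{k:np.array(v) for k,v in im.items()})
    cv2.imwrite(f"pics/{n}0.png",im["pixels"][:,:,::-1]); print(n,im["K"],im["dist"],im["position"],im["attitude"])
E
```

```text
pics
{'time': 0.0, 'joint_positions': [-1.571, 0.313, 1.498, 0.0, 1.331, -0.223], 'joint_vel': [-0.001, -0.001, -0.0, -0.001, 0.001, 0.001], 'tau': [-0.0, -41.227, -25.974, -0.0, 0.004, 0.0], 'eef_pos': [115.989, -511.758, 230.743], 'tcp_rot': [-1.571, 0.001, -1.348], 'contact_force': [0.483, 0.749, 1.379], 'torque': [0.05, -0.019, 0.013], 'width': 85.601}
scene [[538.5137518    0.         281.26974225]
 [  0.         538.5137518  211.72285686]
 [  0.           0.           1.        ]] [-0.11635087  0.          0.          0.          0.        ] [1569.79446184 -415.25911044  975.67826437] [-2.24564797  0.01019631  1.17482668]
top [[417.33796307   0.         274.82821278]
 [  0.         417.33796307 209.74345693]
 [  0.           0.           1.        ]] [-0.12776806  0.          0.          0.          0.        ] [ 330.93640005   -5.95373609 1372.07362596] [-2.96442378 -0.00479752 -1.56357996]
```

View pics/scene0.png

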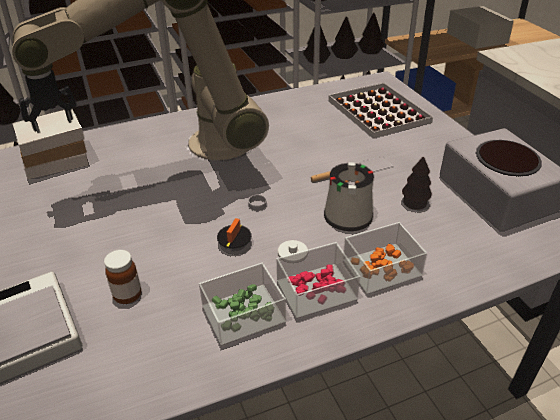

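View pics/top0.png

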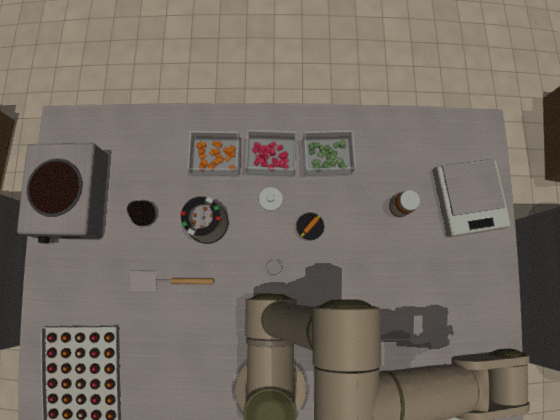

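The scene view shows the lid at about (233,238) and the grinder at (350,180). In the top view the lid is at (311,226) and the grinder mouth at (205,216). Next I'll zoom in on both and measure.

```bash
cat > h.py <<'E'
import numpy as np, cv2
from scipy.spatial.transform import Rotation as Ro
def load(n): return dict(np.load(f"pics/{n}.npz"))
def ray(im,uv):
    p=cv2.undistortPoints(np.array(uv,float).reshape(-1,1,2),im["K"],im["dist"]).reshape(-1,2)
    R=Ro.from_euler('xyz',im["attitude"]).as_matrix()
    return np.c_[p,np.ones(len(p))]@R.T
def onz(im,uv,z):
    d=ray(im,uv); o=im["position"]; return o+d*((z-o[2])/d[:,2])[:,None]
def pts(im,uv):
    uv=np.array(uv).reshape(-1,2); d=ray(im,uv); r=im["range_z"][uv[:,1].astype(int),uv[:,0].astype(int)]
    return im["position"]+d*r[:,None]
E
python3 - <<'E'
from h import *
t=load("top0"); s=load("scene0")
a=cv2.resize(t["pixels"][180:260,165:245],None,fx=5,fy=5,interpolation=cv2.INTER_CUBIC)
b=cv2.resize(t["pixels"][186:266,270:350],None,fx=5,fy=5,interpolation=cv2.INTER_CUBIC)
cv2.imwrite("pics/z1.png",np.hstack([a,b])[:,:,::-1])
a=cv2.resize(s["pixels"][150:230,310:390],None,fx=5,fy=5,interpolation=cv2.INTER_CUBIC)
b=cv2.resize(s["pixels"][200:280,195:275],None,fx=5,fy=5,interpolation=cv2.INTER_CUBIC)
cv2.imwrite("pics/z2.png",np.hstack([a,b])[:,:,::-1])
for im,c in((t,(165,245,180,260)),(t,(270,350,186,266))):
    u,v=np.meshgrid(np.arange(c[0],c[1]),np.arange(c[2],c[3])); uv=np.c_[u.ravel(),v.ravel()]
    p=pts(im,uv); col=im["pixels"][uv[:,1],uv[:,0]].astype(np.uint8)
    hsv=cv2.cvtColor(col[None],cv2.COLOR_RGB2HSV)[0].astype(int)
    H,S,V=hsv.T
    print("z>130 pts",(p[:,2]>130).sum(), p[p[:,2]>130].mean(0))
    h=p[:,2]; print(np.histogram(h,bins=[-20,10,20,27,35,50,60,75,100,130,136,146,160]))
    for nm,m in dict(orange=(H>5)&(H<20)&(S>150)&(V>90),green=(H>50)&(H<90)&(S>100)&(V>50),red=((H<5)|(H>172))&(S>130)&(V>70)).items():
        if m.sum(): 
            n,l,st,ce=cv2.connectedComponentsWithStats(m.reshape(u.shape).astype(np.uint8))
            print(nm,[(st[i,4],(ce[i]+[c[0],c[2]]).round(1),np.median(p[(l.ravel()==i),2]).round(0)) for i in range(1,n)])
E
```

```text
z>130 pts 774 [526.71255355 209.25608943 173.63926998]
(array([4698,   58,   17,   21,   65,   50,   69,  488,  160,   44,  704,
          5]), array([-20,  10,  20,  27,  35,  50,  60,  75, 100, 130, 136, 146, 160]))
orange [(np.int32(4), array([204.5, 208.5]), np.float64(105.0)), (np.int32(4), array([193.5, 214.5]), np.float64(104.0)), (np.int32(1), array([211., 215.]), np.float64(101.0)), (np.int32(4), array([193.2, 221.2]), np.float64(105.0)), (np.int32(4), array([201.5, 226.5]), np.float64(104.0))]
green [(np.int32(25), array([216. , 207.6]), np.float64(140.0)), (np.int32(22), array([184. , 223.5]), np.float64(140.0))]
red [(np.int32(13), array([182.3, 213. ]), np.float64(140.0)), (np.int32(19), array([217.8, 218.3]), np.float64(141.0))]
z>130 pts 24 [ 330.93640005   -5.95373609 1372.07362596]
(array([5612,  117,   87,  446,   28,    5,   81,    0,    0,    0,    0,
          0]), array([-20,  10,  20,  27,  35,  50,  60,  75, 100, 130, 136, 146, 160]))
orange [(np.int32(89), array([310.7, 224.5]), np.float64(65.0))]
```

View pics/z1.png

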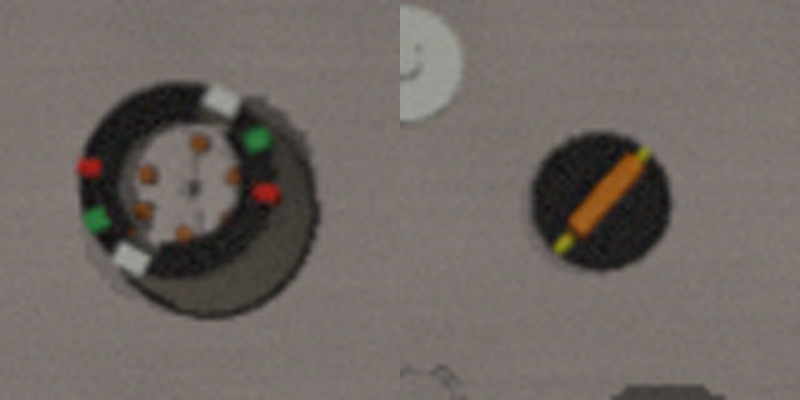

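View pics/z2.png

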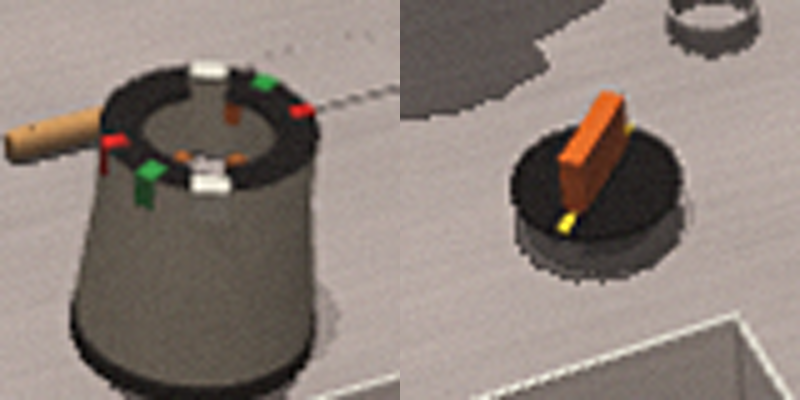

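```bash
cat > meas.py <<'E'
from h import *
def mask(im,c,f):
    hsv=cv2.cvtColor(im["pixels"].astype(np.uint8),cv2.COLOR_RGB2HSV).astype(int)
    m=np.zeros(hsv.shape[:2],bool); m[c[2]:c[3],c[0]:c[1]]=f(*np.moveaxis(hsv,-1,0))[c[2]:c[3],c[0]:c[1]]
    return m
def comps(m,mn=6):
    n,l,st,ce=cv2.connectedComponentsWithStats(m.astype(np.uint8))
    return [ce[i] for i in range(1,n) if st[i,4]>=mn]
def circ(p):
    A=np.c_[2*p[:,:2],np.ones(len(p))]; x=np.linalg.lstsq(A,(p[:,:2]**2).sum(1),rcond=None)[0]
    return x[:2],np.sqrt(x[2]+x[:2]@x[:2])
E
python3 - <<'E'
from meas import *
t=load("top0"); s=load("scene0")
G=lambda H,S,V:(H>50)&(H<90)&(S>100)&(V>50)
Rd=lambda H,S,V:((H<5)|(H>172))&(S>130)&(V>70)
for nm,im,c,cl in(("top",t,(165,245,180,260),(270,350,186,266)),("scene",s,(320,380,155,200),(200,270,205,260))):
    u,v=np.meshgrid(np.arange(560),np.arange(420)); uv=np.c_[u.ravel(),v.ravel()]
    P=pts(im,uv).reshape(420,560,3)
    print("==",nm)
    if nm=="top":
        W=mask(im,c,lambda H,S,V:(S<40)&(V>165))
    else: W=mask(im,c,lambda H,S,V:(S<40)&(V>170))
    for n2,m in(("green",mask(im,c,G)),("red",mask(im,c,Rd)),("white",W)):
        if nm=="scene" : m=m&(P[...,2]>134)
        cc=comps(m); q=onz(im,cc,140); print(n2,np.round(cc,1).tolist(),q[:,:2].round(1).tolist())
        for a in range(len(q)):
            for b in range(a): d=q[a]-q[b]; print("   mid",((q[a]+q[b])/2)[:2].round(1),"len",np.hypot(*d[:2]).round(1),"ang",np.degrees(np.arctan2(d[1],d[0])%np.pi).round(1))
    # collar: outer boundary of z~140 region
    cm=np.zeros((420,560),np.uint8); cm[c[2]:c[3],c[0]:c[1]]=((P[...,2]>132)&(P[...,2]<150))[c[2]:c[3],c[0]:c[1]]
    cs,_=cv2.findContours(cm,cv2.RETR_CCOMP,cv2.CHAIN_APPROX_NONE)
    for k in cs:
        if len(k)>40: print("collar circ",*circ(onz(im,k.reshape(-1,2),140)))
    # lid disc top z=30
    cm=np.zeros((420,560),np.uint8); cm[cl[2]:cl[3],cl[0]:cl[1]]=((P[...,2]>22)&(P[...,2]<90))[cl[2]:cl[3],cl[0]:cl[1]]
    cs,_=cv2.findContours(cm,cv2.RETR_EXTERNAL,cv2.CHAIN_APPROX_NONE)
    for k in cs:
        if len(k)>40: print("lid circ z30",*circ(onz(im,k.reshape(-1,2),30)))
    O=mask(im,cl,lambda H,S,V:(H>3)&(H<20)&(S>150)&(V>60))
    top=O&(P[...,2]>60)
    k=np.argwhere(top)[:,::-1].astype(float); q=onz(im,k,66)[:,:2]; (ce,wh,an)=cv2.minAreaRect(q.astype(np.float32))
    d=q-q.mean(0); w,vv=np.linalg.eigh(d.T@d); print("handle top mean",q.mean(0),"rect",ce,wh,an,"ang",np.degrees(np.arctan2(vv[1,1],vv[0,1])%np.pi), "z",np.median(P[top][:,2]), "3D mean",P[top].mean(0))
    Y=mask(im,cl,lambda H,S,V:(H>=22)&(H<36)&(S>140)&(V>90)); cc=comps(Y,2); q=onz(im,cc,30); print("yellow",np.round(cc,1).tolist(),q.round(1).tolist(), q.mean(0)); d=q[0]-q[-1]; print(np.degrees(np.arctan2(d[1],d[0])%np.pi))
E
```

```text
== top
green [[216.0, 207.6], [184.0, 223.5]] [[556.7, 166.8], [507.5, 261.6]]
   mid [532.1 214.2] len 106.8 ang 117.4
red [[182.3, 213.0], [217.8, 218.3]] [[539.4, 268.2], [524.1, 160.1]]
   mid [531.7 214.2] len 109.2 ang 82.0Traceback (most recent call last):
  File "<stdin>", line 14, in <module>
  File "h.py", line 9, in onz
    d=ray(im,uv); o=im["position"]; return o+d*((z-o[2])/d[:,2])[:,None]
  File "h.py", line 5, in ray
    p=cv2.undistortPoints(np.array(uv,float).reshape(-1,1,2),im["K"],im["dist"]).reshape(-1,2)
      ~~~~~~~~~~~~~~~~~~~^^^^^^^^^^^^^^^^^^^^^^^^^^^^^^^^^^^^^^^^^^^^^^^^^^^^^^^
cv2.error: OpenCV(4.12.0) /io/opencv/modules/calib3d/src/undistort.dispatch.cpp:347: error: (-215:Assertion failed) CV_IS_MAT(_src) && CV_IS_MAT(_dst) && (_src->rows == 1 || _src->cols == 1) && (_dst->rows == 1 || _dst->cols == 1) && _src->cols + _src->rows - 1 == _dst->rows + _dst->cols - 1 && (CV_MAT_TYPE(_src->type) == CV_32FC2 || CV_MAT_TYPE(_src->type) == CV_64FC2) && (CV_MAT_TYPE(_dst->type) == CV_32FC2 || CV_MAT_TYPE(_dst->type) == CV_64FC2) in function 'cvUndistortPointsInternal'
```

```bash
cat > m2.py <<'E'
from meas import *
G=lambda H,S,V:(H>50)&(H<90)&(S>100)&(V>50)
Rd=lambda H,S,V:((H<5)|(H>172))&(S>130)&(V>70)
def run(nm,im,c,cl):
    u,v=np.meshgrid(np.arange(560),np.arange(420)); uv=np.c_[u.ravel(),v.ravel()]
    P=pts(im,uv).reshape(420,560,3)
    print("==",nm)
    W=mask(im,c,lambda H,S,V:(S<50)&(V>120))
    for n2,m in(("green",mask(im,c,G)),("red",mask(im,c,Rd)),("white",W)):
        m=m&(P[...,2]>134)&(P[...,2]<150)
        cc=comps(m)
        if not cc: print(n2,"none"); continue
        q=onz(im,cc,140); print(n2,np.round(cc,1).tolist(),q[:,:2].round(1).tolist())
        for a in range(len(q)):
            for b in range(a): d=q[a]-q[b]; print("   mid",((q[a]+q[b])/2)[:2].round(1),"len",np.hypot(*d[:2]).round(1),"ang",np.degrees(np.arctan2(d[1],d[0])%np.pi).round(1))
    cm=np.zeros((420,560),np.uint8); cm[c[2]:c[3],c[0]:c[1]]=((P[...,2]>132)&(P[...,2]<150))[c[2]:c[3],c[0]:c[1]]
    cs,_=cv2.findContours(cm,cv2.RETR_EXTERNAL,cv2.CHAIN_APPROX_NONE)
    for k in cs:
        if len(k)>40: print("collar circ",*circ(onz(im,k.reshape(-1,2),140)))
    cm=np.zeros((420,560),np.uint8); cm[cl[2]:cl[3],cl[0]:cl[1]]=((P[...,2]>22)&(P[...,2]<90))[cl[2]:cl[3],cl[0]:cl[1]]
    cs,_=cv2.findContours(cm,cv2.RETR_EXTERNAL,cv2.CHAIN_APPROX_NONE)
    for k in cs:
        if len(k)>40: print("lid circ z30",*circ(onz(im,k.reshape(-1,2),30)))
    O=mask(im,cl,lambda H,S,V:(H>3)&(H<20)&(S>150)&(V>60))
    top=O&(P[...,2]>60)
    k=np.argwhere(top)[:,::-1].astype(float); q=onz(im,k,66)[:,:2]; (ce,wh,an)=cv2.minAreaRect(q.astype(np.float32))
    d=q-q.mean(0); w,vv=np.linalg.eigh(d.T@d); print("handle top mean",q.mean(0),"rect",ce,wh,"ang",np.degrees(np.arctan2(vv[1,1],vv[0,1])%np.pi), "z",np.median(P[top][:,2]))
    Y=mask(im,cl,lambda H,S,V:(H>=22)&(H<36)&(S>140)&(V>90)); cc=comps(Y,2)
    if len(cc)>1: q=onz(im,cc,30); print("yellow",np.round(cc,1).tolist(),q.round(1).tolist(), q.mean(0)); d=q[0]-q[-1]; print(np.degrees(np.arctan2(d[1],d[0])%np.pi))
if __name__=="__main__":
    run("top",load("top0"),(165,245,180,260),(270,350,186,266)); run("scene",load("scene0"),(320,380,155,200),(200,270,205,260))
E
python3 m2.py
```

```text
== top
green [[215.7, 207.7], [184.0, 223.5]] [[556.5, 167.5], [507.5, 261.6]]
   mid [532.  214.6] len 106.2 ang 117.5
red [[182.3, 213.0], [217.3, 218.3]] [[539.4, 268.2], [524.3, 161.7]]
   mid [531.8 214.9] len 107.6 ang 81.9
white [[209.1, 199.4], [190.7, 231.3]] [[581.8, 188.6], [484.1, 240.5]]
   mid [533.  214.5] len 110.7 ang 152.0
collar circ [532.62078446 214.35262741] 59.16965411985206
lid circ z30 [ 519.93780626 -124.0228637 ] 44.50443296282258
handle top mean [ 519.89266856 -124.39379791] rect (519.8180541992188, -124.0055160522461) (13.941465377807617, 57.6187744140625) ang 139.10591606434699 z 65.1995275127133
yellow [[318.2, 216.6], [302.0, 234.3]] [[549.7, -152.4, 30.0], [491.1, -99.2, 30.0]] [ 520.40172563 -125.78301727   30.        ]
137.7611095778784
== scene
green [[362.0, 166.2], [339.6, 184.1]] [[505.0, 264.0], [556.1, 167.0]]
   mid [530.6 215.5] len 109.6 ang 117.8
red [[369.8, 171.8], [332.4, 177.9]] [[537.9, 269.8], [523.2, 162.3]]
   mid [530.6 216. ] len 108.5 ang 82.2
white [[351.6, 163.4], [351.7, 186.4]] [[481.3, 243.9], [578.1, 191.6]]
   mid [529.7 217.8] len 110.0 ang 151.6
collar circ [534.98625111 214.12489947] 63.25377863532192
lid circ z30 [ 513.52524114 -120.68794178] 49.115875704633055
handle top mean [ 523.17752709 -126.21205717] rect (523.7545776367188, -125.48346710205078) (17.37684440612793, 67.64459228515625) ang 140.30305697831335 z 66.49148663957328
```

Both views agree. The grinder is at about (531.5, 215), with slots at 152° and green marks at 117°. The lid is at about (520, -124.5), with its handle at about 138.8°. I'll grip with the jaw axis at 48.8°, which keeps j6 well inside its range, and go above the lid first.

Call:
{"api": "move_arm", "payload": {"plan": [[-0.289, 0.081, 0.48, 0, -2.2, 0, -1], [-0.289, 0.081, 0.48, 0, -2.2, 0, -1], [-0.289, 0.081, 0.48, 0, -2.2, 0, -1], [-0.289, 0.081, 0.48, 0, -2.2, 0, -1], [-0.289, 0.081, 0.48, 0, -2.2, 0, -1], [-0.289, 0.081, 0.48, 0, -2.2, 0, -1], [-0.289, 0.081, 0.48, 0, -2.2, 0, -1], [-0.289, 0.081, 0.48, 0, -2.2, 0, -1], [-0.289, 0.081, 0.48, 0, -2.2, 0, -1], [-0.289, 0.081, 0.48, 0, -2.2, 0, -1], [-0.289, 0.081, 0.48, 0, -2.2, 0, -1], [-0.289, 0.081, 0.48, 0, -2.2, 0, -1]]}}

```text
time: 1.3
eef_pos: [522.0, -120.7, 149.1]
tcp_rot: [-1.569, 0.0, 0.462]
contact_force: [0.1, -1.3, -0.2]
width: 85.9
```

Call:
{"api": "move_arm", "payload": {"plan": [[0, 0, 0, 0, -0.4, 0, -1], [0, 0, 0, 0, -0.4, 0, -1], [0, 0, 0, 0, -0.4, 0, -1], [0, 0, 0, 0, -0.4, 0, -1], [0, 0, 0, 0, -0.4, 0, -1]]}}

```text
time: 1.8
eef_pos: [520.2, -124.1, 150.1]
tcp_rot: [-1.57, 0.0, 0.849]
contact_force: [-0.7, -0.1, 0.6]
width: 85.9
```

```bash
python3 - <<'E'
from station import robot
import cv2, numpy as np
for n in("scene","top"):
    im=robot.get_image(n); np.savez(f"pics/{n}1.npz",**{k:np.array(v) for k,v in im.items()})
    c=(170,270,150,250) if n=="scene" else (250,350,180,280)
    cv2.imwrite(f"pics/{n}1.png",cv2.resize(im["pixels"][c[2]:c[3],c[0]:c[1],::-1],None,fx=5,fy=5))
s=robot.sense(); print({k:np.round(s[k],3).tolist() for k in("time","eef_pos","tcp_rot","joint_positions","contact_force")})
E
```

```text
{'time': 1.9, 'eef_pos': [520.216, -124.141, 150.226], 'tcp_rot': [-1.571, 0.0, 0.85], 'joint_positions': [-0.453, 0.411, 1.581, 0.0, 1.15, -1.303], 'contact_force': [-0.196, -0.579, 0.009]}
```

View pics/scene1.png

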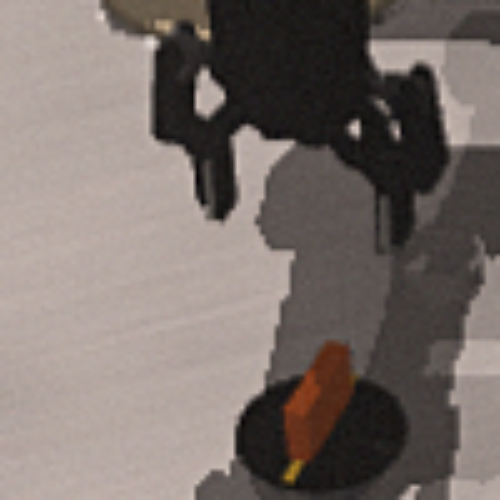

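View pics/top1.png

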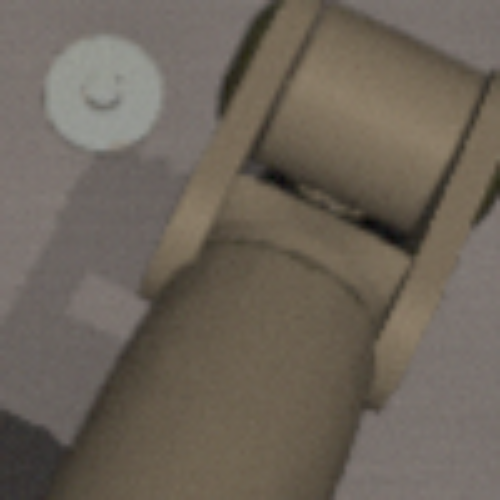

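The scene crop shows the open fingers above the lid, one on each side of the handle, at crop pixels (215,200) and (395,240). The top view is hidden by the arm. I'll descend to z≈35 and close.

Call:
{"api": "move_arm", "payload": {"plan": [[0, 0.04, 0, 0, 0, 0, -1], [0, 0.08, 0, 0, 0, 0, -1], [0, 0.1, 0, 0, 0, 0, -1], [0, 0.115, 0, 0, 0, 0, -1], [0, 0.115, 0, 0, 0, 0, 0], [0, 0.115, 0, 0, 0, 0, 1], [0, 0.115, 0, 0, 0, 0, 1], [0, 0.115, 0, 0, 0, 0, 1], [0, 0.115, 0, 0, 0, 0, 1], [0, 0.115, 0, 0, 0, 0, 1], [0, 0.115, 0, 0, 0, 0, 1], [0, 0.115, 0, 0, 0, 0, 1]]}}

```text
time: 3.1
eef_pos: [520.7, -124.3, 36.0]
tcp_rot: [-1.572, -0.0, 0.852]
contact_force: [-0.9, -0.5, 6.7]
width: 12.7
```

Call:
{"api": "move_arm", "payload": {"plan": [[0, -0.02, 0, 0, 0, 0, 1], [0, -0.06, 0, 0, 0, 0, 1], [0, -0.1, 0, 0, 0, 0, 1], [0, -0.14, 0, 0, 0, 0, 1], [0, -0.18, 0, 0, 0, 0, 1], [0, -0.18, 0, 0, 0, 0, 1], [0, -0.18, 0, 0, 0, 0, 1]]}}

```text
time: 3.8
eef_pos: [520.1, -124.0, 215.1]
tcp_rot: [-1.571, -0.0, 0.852]
contact_force: [-0.3, -0.2, -2.8]
width: 13.0
```

```bash
cat > snap.py <<'E'
import sys
from station import robot
import cv2, numpy as np
def snap(k,cs,ct,f=5):
    out=[]
    for n,c in(("scene",cs),("top",ct)):
        im=robot.get_image(n); np.savez(f"pics/{n}{k}.npz",**{q:np.array(v) for q,v in im.items()})
        cv2.imwrite(f"pics/{n}{k}.png",cv2.resize(im["pixels"][c[2]:c[3],c[0]:c[1],::-1],None,fx=f,fy=f,interpolation=cv2.INTER_CUBIC))
    s=robot.sense(); print({k:np.round(s[k],3).tolist() for k in("time","eef_pos","tcp_rot","joint_positions","contact_force","torque","width")})
E
python3 -c "
from snap import *
snap(2,(170,270,130,230),(250,350,180,280))"
```

```text
{'time': 3.9, 'eef_pos': [519.579, -123.817, 213.622], 'tcp_rot': [-1.568, 0.001, 0.852], 'joint_positions': [-0.453, 0.349, 1.496, -0.0, 1.301, -1.305], 'contact_force': [0.357, -0.622, -2.354], 'torque': [0.016, -0.002, -0.017], 'width': 12.946}
```

View pics/scene2.png

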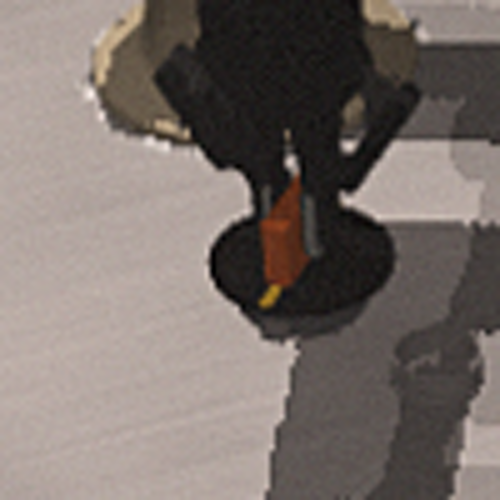

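The lid is held level in the gripper, with the disc at crop (300,260). I'll carry it over the mouth and turn the handle to the slot direction.

Call:
{"api": "move_arm", "payload": {"plan": [[0.02, 0, 0.016, 0, -0.03, 0, 1], [0.05, 0, 0.041, 0, -0.06, 0, 1], [0.085, 0, 0.07, 0, -0.1, 0, 1], [0.12, 0, 0.098, 0, -0.13, 0, 1], [0.155, 0, 0.127, 0, -0.16, 0, 1], [0.19, 0, 0.155, 0, -0.19, 0, 1], [0.225, 0, 0.184, 0, -0.22, 0, 1], [0.25, 0, 0.204, 0, -0.234, 0, 1], [0.263, 0, 0.2145, 0, -0.234, 0, 1], [0.263, 0, 0.2145, 0, -0.234, 0, 1], [0.263, 0, 0.2145, 0, -0.234, 0, 1]]}}

```text
time: 5.0
eef_pos: [531.9, 214.2, 214.4]
tcp_rot: [-1.57, 0.001, 1.086]
contact_force: [0.6, 0.1, -1.1]
width: 13.2
```

```bash
python3 -c "
from snap import *
snap(3,(300,400,110,210),(155,255,170,270))
from meas import *
im=load('scene3')
u,v=np.meshgrid(np.arange(320,385),np.arange(120,200)); uv=np.c_[u.ravel(),v.ravel()]; p=pts(im,uv)
m=(p[:,2]>195)&(p[:,2]<218)&(np.hypot(p[:,0]-532,p[:,1]-215)<50)
m&=~((im['pixels'][uv[:,1],uv[:,0]].max(1)>70))
q=p[m]; 
for i in range(4):
  A=np.c_[q[:,:2]-[532,215],np.ones(len(q))]; x=np.linalg.lstsq(A,q[:,2],rcond=None)[0]; r=q[:,2]-A@x; q=q[abs(r)<max(1,2*r.std())]
print(x,r.std(),len(q), q.min(0),q.max(0))
"
```

```text
{'time': 5.1, 'eef_pos': [532.138, 213.715, 214.937], 'tcp_rot': [-1.57, 0.001, 1.084], 'joint_positions': [0.178, 0.432, 1.371, -0.0, 1.339, -0.906], 'contact_force': [0.166, 0.137, -1.62], 'torque': [0.064, 0.047, -0.02], 'width': 13.013}
[-1.05462866e-02  4.78142251e-03  2.10175192e+02] 1.352066617626893 313 [490.06217977 169.64968874 207.09380286] [580.32727998 256.75722025 212.90775428]
```

View pics/scene3.png

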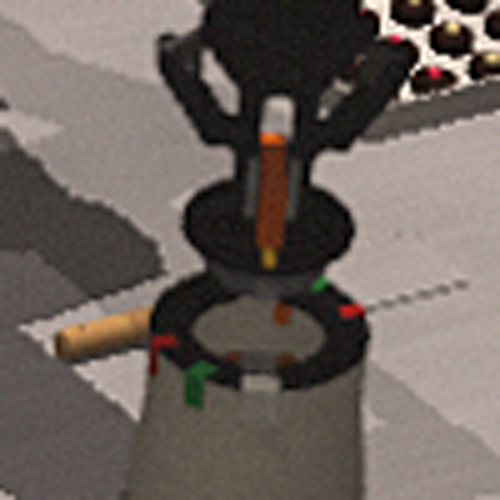

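View pics/top3.png

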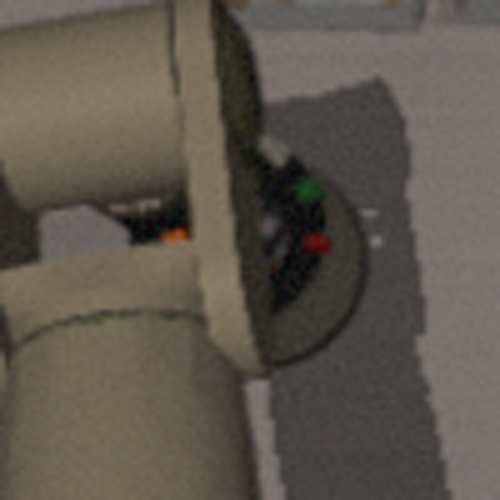

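The lid is level with its disc at z≈210, and its yellow mark (crop 268,258) lines up with the near white slot mark (crop 262,383). I'll lower it in steps and watch the force.

Call:
{"api": "move_arm", "payload": {"plan": [[0, 0.015, 0, 0, 0, 0, 1], [0, 0.03, 0, 0, 0, 0, 1], [0, 0.036, 0, 0, 0, 0, 1], [0, 0.04, 0, 0, 0, 0, 1], [0, 0.042, 0, 0, 0, 0, 1], [0, 0.042, 0, 0, 0, 0, 1]]}}

```text
time: 5.7
eef_pos: [532.2, 214.9, 173.6]
tcp_rot: [-1.571, -0.0, 1.086]
contact_force: [-0.1, 0.6, -2.6]
width: 13.0
```

Call:
{"api": "move_arm", "payload": {"plan": [[0, 0.003, 0, 0, 0, 0, 1], [0, 0.006, 0, 0, 0, 0, 1], [0, 0.008, 0, 0, 0, 0, 1], [0, 0.008, 0, 0, 0, 0, 1]]}}

```text
time: 6.1
eef_pos: [531.9, 215.1, 164.9]
tcp_rot: [-1.57, 0.0, 1.086]
contact_force: [0.7, 0.1, -1.8]
width: 13.1
```

The lugs are below rim level and there is no contact force, so they are in the slots. I'll lower it to the seat.

Call:
{"api": "move_arm", "payload": {"plan": [[0, 0.004, 0, 0, 0, 0, 1], [0, 0.008, 0, 0, 0, 0, 1], [0, 0.011, 0, 0, 0, 0, 1], [0, 0.012, 0, 0, 0, 0, 1], [0, 0.012, 0, 0, 0, 0, 1]]}}

```text
time: 6.6
eef_pos: [532.0, 215.0, 153.1]
tcp_rot: [-1.571, 0.0, 1.086]
contact_force: [-0.4, 0.5, -2.4]
width: 13.5
```

Call:
{"api": "move_arm", "payload": {"plan": [[0, 0.001, 0, 0, 0, 0, 1], [0, 0.002, 0, 0, 0, 0, 1], [0, 0.002, 0, 0, 0, 0, 1], [0, 0.002, 0, 0, 0, 0, 1]]}}

```text
time: 7.0
eef_pos: [532.2, 215.1, 152.0]
tcp_rot: [-1.572, -0.001, 1.086]
contact_force: [-2.8, -0.6, 5.3]
width: 13.1
```

It seated at TCP z≈152, as predicted, with about 7 N upward. I'll check it with the camera before turning.

```bash
python3 -c "
from snap import *
snap(4,(300,400,110,210),(155,255,170,270))"
```

```text
{'time': 7.1, 'eef_pos': [532.184, 215.072, 152.047], 'tcp_rot': [-1.572, -0.001, 1.086], 'joint_positions': [0.18, 0.489, 1.456, -0.0, 1.196, -0.906], 'contact_force': [-3.787, -1.315, 5.835], 'torque': [-0.11, 0.401, 0.029], 'width': 13.323}
```

View pics/scene4.png

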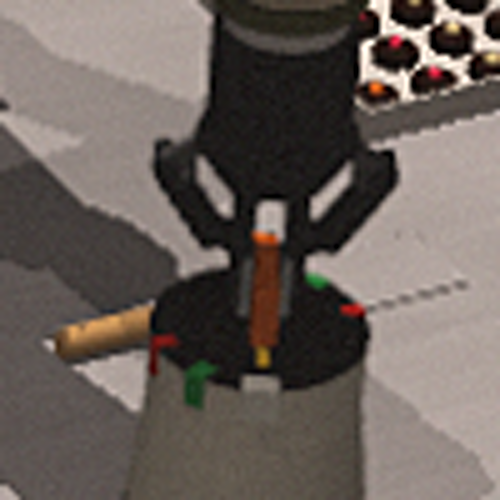

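The disc lies on the rim, with the yellow mark at crop (263,357) pointing at the white slot mark (262,383). Now I'll turn clockwise, half-way first.

Call:
{"api": "move_arm", "payload": {"plan": [[0, 0, 0, 0, 0.06, 0, 1], [0, 0, 0, 0, 0.12, 0, 1], [0, 0, 0, 0, 0.18, 0, 1], [0, 0, 0, 0, 0.24, 0, 1], [0, 0, 0, 0, 0.3, 0, 1], [0, 0, 0, 0, 0.3, 0, 1], [0, 0, 0, 0, 0.3, 0, 1]]}}

```text
time: 7.8
eef_pos: [532.4, 214.9, 152.0]
tcp_rot: [-1.572, -0.001, 0.786]
contact_force: [-1.9, -1.7, 5.9]
width: 13.4
```

```bash
python3 -c "
from snap import *
snap(5,(300,400,110,210),(155,255,170,270))"
```

```text
{'time': 7.9, 'eef_pos': [532.371, 214.9, 152.023], 'tcp_rot': [-1.572, -0.001, 0.786], 'joint_positions': [0.18, 0.489, 1.456, -0.0, 1.196, -0.606], 'contact_force': [-2.204, -1.738, 5.333], 'torque': [-0.252, 0.279, -0.069], 'width': 12.942}
```

View pics/scene5.png

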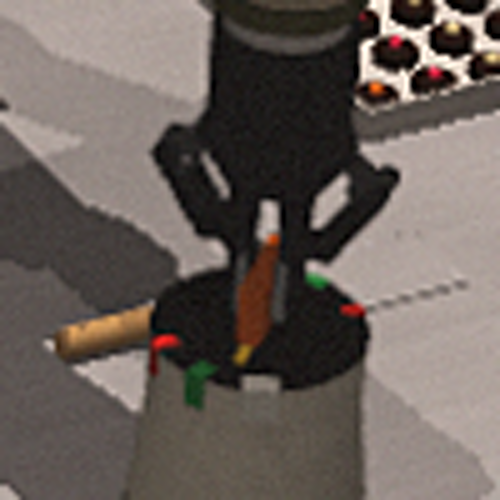

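The yellow mark has moved to crop (242,355), towards the green mark at (200,380), and the disc is still down. I'll turn the rest.

Call:
{"api": "move_arm", "payload": {"plan": [[0, 0, 0, 0, 0.06, 0, 1], [0, 0, 0, 0, 0.12, 0, 1], [0, 0, 0, 0, 0.18, 0, 1], [0, 0, 0, 0, 0.24, 0, 1], [0, 0, 0, 0, 0.29, 0, 1], [0, 0, 0, 0, 0.31, 0, 1], [0, 0, 0, 0, 0.31, 0, 1], [0, 0, 0, 0, 0.31, 0, 1], [0, 0, 0, 0, 0.31, 0, 1]]}}

```text
time: 8.8
eef_pos: [532.2, 214.9, 152.0]
tcp_rot: [-1.572, -0.001, 0.476]
contact_force: [-3.3, -2.1, 5.6]
width: 13.1
```

```bash
python3 -c "
from snap import *
snap(6,(300,400,110,210),(155,255,170,270))
from m2 import *
im=load('scene6')
Y=mask(im,(320,375,160,195),lambda H,S,V:(H>=20)&(H<36)&(S>130)&(V>80)); cc=comps(Y,2); print(cc)
q=onz(im,cc,146)[:,:2]; print(q)
for g in ([530.6,215.5],[531.5,215]):
  d=q-g; print(np.hypot(*d.T),np.degrees(np.arctan2(d[:,1],d[:,0]))%180)
gm=comps(mask(im,(320,380,155,200),G)); print(gm)
O=mask(im,(320,380,140,190),lambda H,S,V:(H>3)&(H<20)&(S>150)&(V>60))
"
```

```text
{'time': 8.9, 'eef_pos': [532.15, 214.873, 152.042], 'tcp_rot': [-1.571, -0.001, 0.476], 'joint_positions': [0.18, 0.489, 1.456, -0.001, 1.196, -0.296], 'contact_force': [-3.215, -1.641, 6.275], 'torque': [-0.345, 0.463, 0.095], 'width': 13.078}
[array([343.75 , 179.125])]
[[547.67101206 183.57218051]]
[36.2050426] [118.13230913]
[35.34415749] [117.22783683]
[array([363.16666667, 166.        ]), array([338.78125, 185.84375])]
```

View pics/scene6.png

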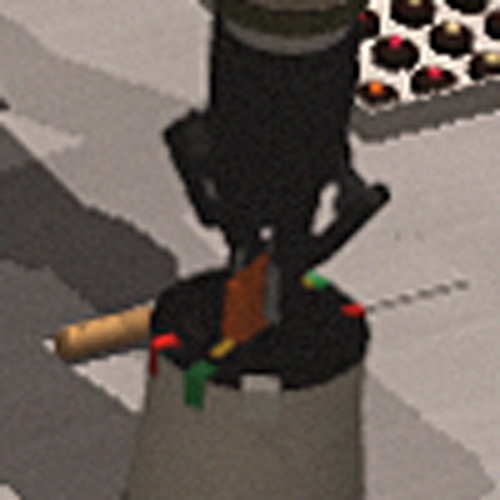

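View pics/top6.png

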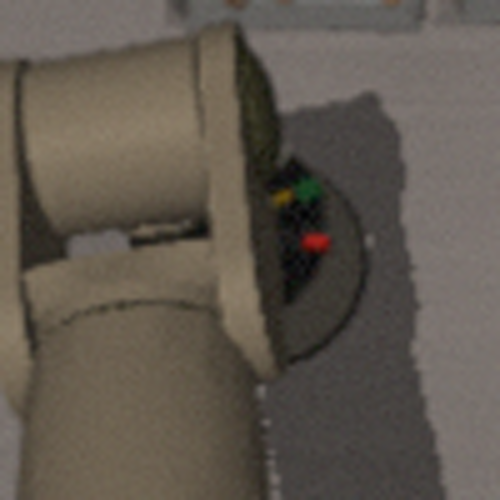

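Both views show the yellow line pointing at the green mark: scene crop (222,348) against (200,375), top crop (283,198) against (308,188). The handle measures 117–118° against green at 117.5°, and the disc is flat on the rim. I'm handing it in.

```bash
python3 -c "
from station import robot
s=robot.sense(); print(s['time'],s['eef_pos'],s['width'],s['contact_force'])
print(robot.close_job())"
```

```text
8.9 [532.14971169 214.87349785 152.04167996] 13.077550960648283 [-3.21489115 -1.64099328  6.27456318]
the job is handed in; nothing more can be done
None
```

The lid is fitted in the grinder and turned to the green marks, and I handed the job in at 8.9 s with it still gripped there; no verdict is reported. I picked it up by the handle, lowered the lugs into the slots until it was down at TCP z≈152 mm, then turned it 0.61 rad (35°) clockwise.

**Last checks:**
- **Angle:** the handle measured about 117–118°, against about 117.5° for the green marks. The yellow lines point at the green marks in both camera views.
- **Height:** the disc lies on the rim, with the TCP steady at 152.0 mm and about 6 N upward from the light push down.
- **Centre:** the TCP was within about 2 mm of the measured collar axis.
- **Grip:** the fingers stopped at about 13 mm on the handle. That is 1 mm under the stated 14 mm, but the lid showed no slip.

The drive ring angle could not be read directly. From the turn I made it should be about 0.50 rad, well short of the lock click. I did not measure the bystanders again at the end, but the arm touched none of them in the views I took.

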